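# Load and start the yogurt maker

## Task

Get a batch of yogurt going: lift the clear cover off the yogurt maker by its knob and rest it, knob up, on the cork mat, stand every white wooden-lidded jar from the lazy susan upright on the floor of the maker's chamber, and put the cover back so that it sits properly on its ledge. Only once the cover is on, press the three buttons fully down one at a time, letting each come back up: first power (small and round), then program (square) twice for the long programme, then start (oblong). Leave the honey jar on the lazy susan and do not disturb the other things on the table.

Things in the scene. Friction and masses are not known exactly. Their poses are not given: they have to be found in the camera images.
- maker: Fixed yogurt maker: round white base 220 mm across, a console 40 mm high, 135 mm wide out of its front (101 to 179 mm along its -x). Origin: on its axis at the table; x away from the console, z up. Round flat-floored chamber 178 mm across, no recesses; round it a ledge for the cover (89 to 105 mm from the axis), then a lip 7 mm higher. Five jars fit, 60 mm from the axis, evenly spaced.
- chamber (a point): Centre of the chamber floor, 30 mm above the table (26 mm below the ledge, 33 mm below the top of the lip). Axes as the maker's.
- seat (a point): Centre of the ledge that carries the cover, 56 mm above the table. Axes as the maker's.
- cover: Loose clear plastic cover, 202 mm across, 54 mm high, flat-topped, hollow (47 mm of room inside), about 0.25 kg, with a white knob on top. Origin: centre of its bottom rim, z up. Seated, its origin is at point seat, with about 4 mm of play each way inside the lip. It starts on the maker.
- cover_knob (a point): Point on the axis of the cover's knob at the height to grip, 76 mm above the cover's rim. The knob is a plain cylinder 34 mm across and 30 mm high, from 55 to 85 mm above the rim.
- mat: Round cork mat, 250 mm across and 4 mm thick, fixed to the table, for the cover. On the other side of the maker from the lazy susan, left or right. Origin: centre of its underside.
- caddy: Teal lazy susan. Origin: centre of its fixed foot at table height. Its tray, 266 mm across, turns stiffly about the upright axis; tray surface 18 mm above the table, thin lip up to 32 mm, and at its centre a post with a 30 mm ball, up to 95 mm. Jars and the honey jar stand on it about 88 mm from the axis.
- jar1: A lidded white stoneware yogurt jar with a pale wooden lid fixed on: an upright cylinder 50 mm across and 66 mm high, about 0.22 kg. Origin: centre of its underside, z up. Three to five of the five jars are there; absent ones read None.
- jar2: A lidded white stoneware yogurt jar with a pale wooden lid fixed on: an upright cylinder 50 mm across and 66 mm high, about 0.22 kg. Origin: centre of its underside, z up. Three to five of the five jars are there; absent ones read None.
- jar3: A lidded white stoneware yogurt jar with a pale wooden lid fixed on: an upright cylinder 50 mm across and 66 mm high, about 0.22 kg. Origin: centre of its underside, z up. Three to five of the five jars are there; absent ones read None.
- jar4: A lidded white stoneware yogurt jar with a pale wooden lid fixed on: an upright cylinder 50 mm across and 66 mm high, about 0.22 kg. Origin: centre of its underside, z up. Three to five of the five jars are there; absent ones read None.
- jar5: A lidded white stoneware yogurt jar with a pale wooden lid fixed on: an upright cylinder 50 mm across and 66 mm high, about 0.22 kg. Origin: centre of its underside, z up. Three to five of the five jars are there; absent ones read None.
- power_top (a point): Middle of the top of the power button: small and round (16 mm across), on the console's left end as seen from the robot (42 mm along the maker's +y), 146 mm along the maker's -x. Black; its top is 48 mm above the table, 8 mm above the console.
- program_top (a point): Middle of the top of the program button: square (17 mm), middle of the row of three, same height. The buttons stand 42 mm apart.
- start_top (a point): Middle of the top of the start button: oblong (32 mm along the row, 18 mm across), right end of the row (42 mm along the maker's -y), same height.
- power (a joint): How far the power button is pressed, m: 0 up, 0.005 fully down. Springs back when let go; takes 1.5 N to start and 5 N fully down; from 3.5 mm on it counts as pressed.
- program (a joint): The same for the program button.
- start (a joint): The same for the start button.
- honey: Not part of the job: squat amber glass honey jar with a brass lid, 42 mm across, 50 mm high, standing on the lazy susan in one of six places. Origin: centre of its underside.
- mug: Not part of the job: blue ceramic mug, 76 mm across and 85 mm high, handle at its +y. Origin: centre of its underside.
- top: Not part of the job: wooden spinning top standing on its flat crown, steel tip up, 54 mm across, 67 mm high. Origin: centre of its underside.
- pencil_cup: Not part of the job: steel cup 72 mm across, 100 mm high, with pencils up to about 160 mm. Origin: centre of its underside.
- magenta_box: Not part of the job: closed magenta plastic box, 106 by 166 mm, 62 mm high. Origin: centre of its underside.
Not all that is in view belongs to the job. What is shaped like the jar1 but pink or red is not meant.

How it is judged:
On the way, in this order (a step that is already met when the one before it is completed fails the run):
1. the cover rests knob up on the cork mat, let go (horizontal distance between cover and mat below 0.045 m and height (world z) of cover below 0.009 m and angle between cover's own z axis and vertical below 0.06 rad and contact force between the fingers and cover below 0.2 N), for 0.2 s.
2. every jar stands upright on the chamber floor (horizontal distance between each of jar1, jar2, jar3, jar4, jar5 and chamber below 0.066 m and z of jar1 in the frame of chamber between -0.005 and 0.005 m and angle between each of jar1, jar2, jar3, jar4, jar5's own z axis and vertical below 0.08 rad and z of jar2 in the frame of chamber between -0.005 and 0.005 m and z of jar3 in the frame of chamber between -0.005 and 0.005 m and z of jar4 in the frame of chamber between -0.005 and 0.005 m and z of jar5 in the frame of chamber between -0.005 and 0.005 m and contact force between the fingers and jar1 below 0.2 N and contact force between the fingers and jar2 below 0.2 N and contact force between the fingers and jar3 below 0.2 N and contact force between the fingers and jar4 below 0.2 N and contact force between the fingers and jar5 below 0.2 N), for 0.2 s.
3. the cover sits on the maker's ledge, let go (horizontal distance between cover and seat below 0.01 m and z of cover in the frame of seat between -0.004 and 0.004 m and angle between cover's own z axis and vertical below 0.05 rad and contact force between the fingers and cover below 0.2 N), for 0.2 s.
4. the power button is pressed (value of joint power above 0.0035 m and value of joint each of program, start below 0.0015 m), for 0.05 s.
5. then the program button is pressed (value of joint program above 0.0035 m and value of joint each of power, start below 0.0015 m), for 0.05 s.
6. it comes back up (value of joint each of power, program, start below 0.0015 m), for 0.05 s.
7. the program button is pressed again (all of step 5), for 0.05 s.
8. then the start button is pressed (value of joint start above 0.0035 m and value of joint each of power, program below 0.0015 m), for 0.05 s.
At the end, for the whole second after the job is handed in: Every jar present stands upright on the chamber floor (within 66 mm of its axis, 5 mm in height, 0.08 rad); the cover sits on the ledge (10 mm sideways, 4 mm in height, 0.05 rad), at rest; all three buttons are up; the honey jar stands on the lazy susan (all of step 6 and horizontal distance between cover and seat below 0.01 m and z of cover in the frame of seat between -0.004 and 0.004 m and angle between cover's own z axis and vertical below 0.05 rad and horizontal distance between each of jar1, jar2, jar3, jar4, jar5 and chamber below 0.066 m and z of jar1 in the frame of chamber between -0.005 and 0.005 m and angle between each of jar1, jar2, jar3, jar4, jar5's own z axis and vertical below 0.08 rad and z of jar2 in the frame of chamber between -0.005 and 0.005 m and z of jar3 in the frame of chamber between -0.005 and 0.005 m and z of jar4 in the frame of chamber between -0.005 and 0.005 m and z of jar5 in the frame of chamber between -0.005 and 0.005 m and linear speed of cover below 0.01 m/s and horizontal distance between honey and caddy below 0.133 m and height (world z) of honey above 0.012 m and angle between honey's own z axis and vertical below 0.1 rad); the robot touches nothing.
It fails at once if a button is pressed while the cover is not seated (value of joint any of power, program, start above 0.0035 m and not (horizontal distance between cover and seat below 0.01 m and z of cover in the frame of seat between -0.004 and 0.004 m and angle between cover's own z axis and vertical below 0.05 rad)).
It fails at once if two buttons are pressed at once (value of joint each of power, program above 0.0035 m or value of joint each of program, start above 0.0035 m or value of joint each of power, start above 0.0035 m).
It fails at once if a thing that is not part of the job is moved more than 30 mm or tipped (distance of any of mug, top, pencil_cup, magenta_box from where it was at the start of the episode above 0.03 m or angle between any of mug, top, pencil_cup, magenta_box's own z axis and vertical above 0.4 rad).
Of jar1, jar2, jar3, jar4, jar5 only 3 to 5 are there at a start; the rules pass over those that are not, and their reading is None.
At some moment in a run one of jar1, jar2, jar3, jar4, jar5 may be knocked a few centimetres aside while the robot is not near it.
It also fails if it takes over 210 s, if anything falls off the work surface, if the arm or the gripper's body presses on something with over 40 N, if the wrist force passes 120 N, or if a joint passes its speed limit or range.

## Robot

A 6-joint arm with a two-finger parallel gripper is mounted at the origin on the work surface. World frame = base frame: x ahead of the robot, y to its left, z up, the work surface at z = 0. Lengths are in m, angles in rad, forces in N, time in s.
With the tool pointing down it reaches from about 0.35 to 1 m from the base axis. Payload 7.1 kg.
Tool frame: the origin (TCP) lies on the front face of the gripper's body, between the roots of the fingers; the fingertips stand ctrl.finger_overhang ahead of it and the grasp point (between the pads) lies 54 mm ahead of it (ctrl.finger_overhang is the distance from the TCP to the fingertips, in m); z points along the fingers, y is the line along which they close (so a half turn about z gives the same grasp; the last joint's range is limited). The gripper opens to 85 mm and grips with 20 to 120 N. Pads are 22 mm wide; open, the fingers measure 114 mm over their backs; the gripper's body (76 mm by 85 mm) begins 54 mm behind the grasp point. The pads swing forward as they close: fully open they stand 13 mm farther back than shut.
Start: joints at [-1.239, 0.423, 1.63, -0, 1.089, -0.019], TCP at [0.215, -0.587, 0.304] pointing down, gripper open.
Joint ranges: [-3, 3], [-0.9, 2.11], [0.09, 2.58], [-1.31, 4.45], [0.11, 2.69], [-2.54, 2.54]. Speed limits (rad/s): [2.39, 2.39, 3.01, 3.14, 3.14, 3.14].

## Interface

Orientations are given as a rotation vector (axis times angle).
In Python, from workcell import status, optics, ctrl gives the robot as it stands.
- The arm moves only by the tool drive_tool, never from a script. Its argument "motion" is a list of rows, each a list of 3 entries, a list of its own where there are three numbers: the finger opening in cm, from 0 to 8.54, then the shift along the tool's x, y, z in cm, then the turn about the tool's z in degrees. In form: [[hand, [dx, dy, dz], spin], ...]. A call has exactly 8 rows; each row shifts and turns the commanded pose from where the row before left it, along the tool's axes as they then stand; what a row does not reach is not made up. A row lasts 1/8 s, in which the tool goes at most 62.5 mm and 10.7 degrees, less where a joint would pass 70% of its speed; a pose out of reach is approached as far as the arm can. A call with a gripper value outside its range is refused whole. The fingers move at their own pace and stop on an object; "newtons" is the grip in N (left out, the last holds). Time passes only in rows, so rows that do not move let the fingers close, or fill a call up. It gives the time, the measured TCP pose, the force, the opening and the grip force at its end, in the units of the state.
- status.state(): the state, without advancing time (a new reading comes with each control period).
- optics.camera(name): name is "scene" or "side" or "wrist"; returns the picture (480x640x3 uint8, red, green, blue); there is no depth.
- optics.camera_info(name): a dict with "fx", "fy", "cx", "cy" (pixels), "world_from_camera" (4x4, takes a point from camera to world coordinates). Camera axes: x right, y up, looking along -z (the intrinsics and any distortion apply to the point x, -y, -z); pixel columns grow to the right and rows downward; lengths in m; the calibration is good to about 2 mm. A picture is of the moment at which its call begins: read the wrist's pose just before it. camera_info takes no time and is no camera call; for the wrist camera it gives the pose at the moment of the call.
- ctrl.sign_off(): hands the job in; it is judged then, once.
The state is a dict: "clock": time; "q": joint angles; "joint_vel": joint speeds; "joint_efforts": joint torques, N m; "tool_pos": TCP position; "tcp_rot": TCP orientation; "ft_force": force on the tool from outside, world axes, zero at the start; "torque": the same for the moment, N m; "grip_width": opening from 0.0 (shut) to 1.0 (fully open); "gripper_force": force on a finger pad.
Only numpy, scipy, OpenCV 4.12 (cv2) and the standard library are available. Lean on these libraries where they do the work, as an engineer would, in place of code of your own. Each camera call takes 0.05 s, during which the arm holds its last target. There are 200 camera calls.

## Working session

There is one attempt and no reset: what is moved stays moved. The work goes in short steps, Python scripts to look and compute and a tool call to move; the robot and the scene stay as the last step left them, time stands still between calls to the robot, and variables do not carry over. Pictures are saved under pics/ and viewed, at most 14 in all, crops included, and the job is handed in when it is done.

Besides the shell and the picture viewer there is one more tool, called after "Call:" as name([rows], argument=value, ...), one row to a line, values as JSON. drive_tool: Moves the arm, as the interface text tells. Its arguments: {"type":"object","properties":{"motion":{"type":"array","items":{"type":"array"}},"newtons":{"type":"number"}},"required":["motion"]}

```bash
mkdir -p pics; ls; cat > h.py <<'E'
import numpy as np, cv2
from workcell import status, optics, ctrl
def info(n):
    i=optics.camera_info(n); return i
def ray(i,u,v):
    K=np.array([[i['fx'],0,i['cx']],[0,i['fy'],i['cy']],[0,0,1]])
    d=i.get('dist',i.get('distortion'))
    p=cv2.undistortPoints(np.array([[[u,v]]],float),K,None if d is None else np.array(d,float))[0,0]
    T=np.array(i['world_from_camera']); return T[:3,3],T[:3,:3]@np.array([p[0],-p[1],-1])
def onz(i,u,v,z):
    o,d=ray(i,u,v); return o+d*(z-o[2])/d[2]
def proj(i,P):
    T=np.linalg.inv(np.array(i['world_from_camera'])); c=T[:3,:3]@np.array(P)+T[:3,3]
    return i['cx']+i['fx']*c[0]/-c[2], i['cy']-i['fy']*c[1]/-c[2]
def save(im,n): cv2.imwrite('pics/'+n+'.png',im[:,:,::-1])
E
python3 - <<'E'
from h import *
for n in ('scene','side','wrist'):
    save(optics.camera(n),n+'0'); i=info(n); print(n,i)
print(ctrl.finger_overhang, status.state())
E
```

```text
pics
scene {'fx': 471.7762089159104, 'fy': 471.7762089159104, 'cx': 327.32380356342566, 'cy': 241.67624173071485, 'world_from_camera': array([[-0.29245661, -0.52592769,  0.79866714,  1.71125633],
       [ 0.95621196, -0.17070645,  0.23773516,  0.24516543],
       [ 0.01130613,  0.83322228,  0.55282257,  0.86536228],
       [ 0.        ,  0.        ,  0.        ,  1.        ]])}
side {'fx': 457.44392779608046, 'fy': 457.44392779608046, 'cx': 320.81479086954215, 'cy': 243.5343324573825, 'world_from_camera': array([[ 0.99893622,  0.03095615, -0.03417825,  0.55217286],
       [-0.04571781,  0.56797823, -0.82177284, -1.0891772 ],
       [-0.00602642,  0.82246121,  0.56878928,  0.76987975],
       [ 0.        ,  0.        ,  0.        ,  1.        ]])}
wrist {'fx': 415.2683261921884, 'fy': 415.2683261921884, 'cx': 320.411936350679, 'cy': 241.2495856539623, 'world_from_camera': array([[ 0.3430667 ,  0.90270531,  0.25966974,  0.27937654],
       [-0.9393097 ,  0.33016392,  0.09321515, -0.56323386],
       [-0.00158776, -0.27588932,  0.9611881 ,  0.37263627],
       [ 0.        ,  0.        ,  0.        ,  1.        ]])}
0.0726 {'clock': 0.15, 'q': array([-1.23901534e+00,  4.23691020e-01,  1.63050658e+00,  3.76275402e-05,
        1.08861635e+00, -1.89792935e-02]), 'joint_vel': array([-0.00219191, -0.0023532 , -0.00125326,  0.00021404,  0.00179441,
       -0.00030812]), 'joint_efforts': array([-1.35671591e-03, -5.57773089e+01, -2.82016718e+01, -1.01736148e-04,
        4.71982872e-03, -5.50460277e-05]), 'tool_pos': array([ 0.21468978, -0.58660642,  0.30331125]), 'tcp_rot': array([-3.09221329e+00, -5.47914396e-01,  2.47013488e-04]), 'ft_force': array([ 0.6607173 , -0.60831239,  0.27940085]), 'torque': array([0.09053515, 0.03495131, 0.00533995]), 'gripper_force': 0.0, 'grip_width': 0.9959042266358452}
```

View pics/scene0.png

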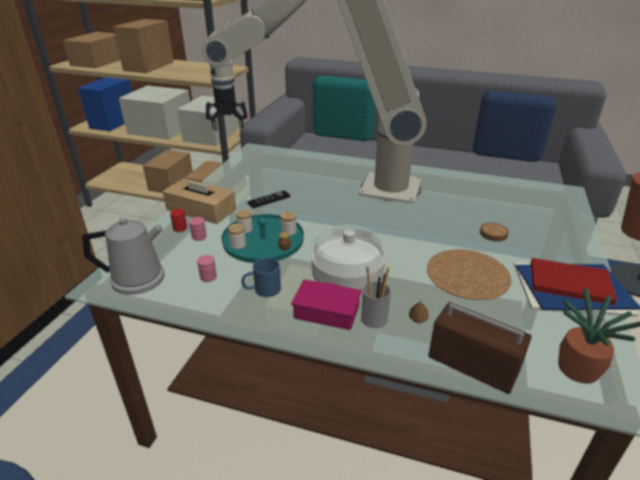

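View pics/side0.png

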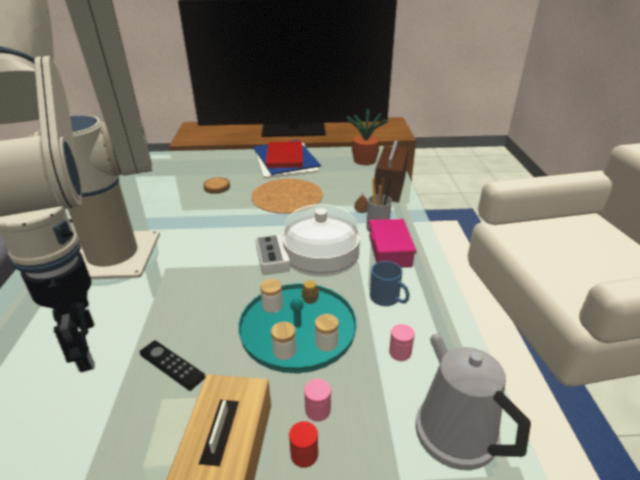

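The side view shows the susan (297,325) with three white, wooden-lidded jars at (271,296), (284,340) and (327,333). The amber honey jar is at (310,291), the cover knob at (321,215) and the mat at (287,195). The pink/red cylinders at (317,400), (304,443) and (402,342) are the wrong colour and off the susan. I'll confirm in a crop.

```bash
python3 - <<'E'
from h import *
im=cv2.imread('pics/side0.png')
cv2.imwrite('pics/crop.png',cv2.resize(im[170:380,225:425],(800,840),interpolation=cv2.INTER_CUBIC)[:,:][::1][:840])
c=cv2.resize(im[200:350,235:435],(800,600),interpolation=cv2.INTER_CUBIC); cv2.imwrite('pics/crop.png',c)
s=info('side'); f=info('scene')
for n,u,v,z in [('jarA',271,287,.084),('jarB',284,331,.084),('jarC',327,323,.084),('honey',310,284,.068),('knobtop',320.5,211.5,.141),('mat',287,195.5,.004)]:
    print(n,onz(s,u,v,z).round(3))
for n,u,v,z in [('knobtop',348.5,234.5,.141),('mat',469,274,.004),('jarA',288.5,215.5,.084),('jarB',244,214,.084),('jarC',237,230,.084)]:
    print('scene',n,onz(f,u,v,z).round(3))
# masks
for nm,i,z in (('side',s,.018),('scene',f,.018)):
    I=cv2.imread(f'pics/{nm}0.png'); H=cv2.cvtColor(I,cv2.COLOR_BGR2HSV)
    for name,lo,hi,z in (('teal',(80,150,60),(95,255,200),.03),('mat',(5,90,90),(20,200,230),.004),('wood',(8,60,150),(25,160,255),.084),('mag',(150,150,60),(172,255,255),.062),('blue',(100,90,30),(115,255,140),.08)):
        m=cv2.inRange(H,lo,hi); n,l,st,c=cv2.connectedComponentsWithStats(m)
        for k in range(1,n):
            if st[k,4]>60: print(nm,name,st[k],c[k].round(1),onz(i,st[k,0]+st[k,2]/2,st[k,1]+st[k,3]/2,z).round(3))
E
```

```text
jarA [ 0.47  -0.269  0.084]
jarB [ 0.503 -0.412  0.084]
jarC [ 0.593 -0.393  0.084]
honey [ 0.561 -0.244  0.068]
knobtop [ 0.596 -0.029  0.141]
mat [0.494 0.317 0.004]
scene knobtop [ 0.611 -0.02   0.141]
scene mat [0.503 0.332 0.004]
scene jarA [ 0.474 -0.257  0.084]
scene jarB [ 0.51  -0.398  0.084]
scene jarC [ 0.606 -0.376  0.084]
side teal [ 240  287  115   82 4698] [295.5 328.8] [ 0.529 -0.35   0.03 ]
side mat [ 169  117  247   45 4092] [292.4 135.6] [0.511 0.826 0.004]
side mat [377 145  15  23 114] [384.1 157.9] [0.884 0.623 0.004]
side mat [389 148  17  22 237] [398.  158.8] [0.932 0.596 0.004]
side mat [204 178  25  13 261] [216.  183.8] [0.237 0.414 0.004]
side mat [ 252  179   70   34 1837] [285.8 195. ] [0.494 0.313 0.004]
side mat [356 196  11  15 123] [361.  203.3] [0.746 0.247 0.004]
side mat [261 279  20  17 268] [270.5 286.9] [ 0.46  -0.175  0.004]
side mat [316 315  22  19 323] [326.2 324.2] [ 0.597 -0.317  0.004]
side mat [272 323  22  20 342] [282.9 332.3] [ 0.495 -0.339  0.004]
side mat [ 167  375  103  105 6742] [224.7 430.1] [ 0.38  -0.575  0.004]
side wood [2
[... 2376 characters left out ...]
mag [ 293  281   67   48 2354] [326.2 303.4] [ 0.832 -0.016  0.062]
scene blue [  79   78   52   52 1937] [103.9 102. ] [-0.319 -1.595  0.08 ]
scene blue [ 474   91   82   70 4439] [513.8 124.6] [-0.672  0.475  0.08 ]
scene blue [243 259  37  37 841] [265.9 276.6] [ 0.798 -0.21   0.08 ]
scene blue [517 265  15  24 181] [525.8 273.3] [0.577 0.47  0.08 ]
scene blue [608 272  32  37 464] [622.  296.4] [0.558 0.719 0.08 ]
scene blue [533 291  53  19 561] [557.3 301.4] [0.653 0.552 0.08 ]
scene blue [591 302  12   7  65] [595.9 305.3] [0.645 0.641 0.08 ]
scene blue [   0  305   94  110 2584] [ 43.3 358.2] [ 1.207 -0.535  0.08 ]
scene blue [  0 461  32  19 412] [ 12.1 472.1] [ 1.426 -0.395  0.08 ]
```

View pics/crop.png

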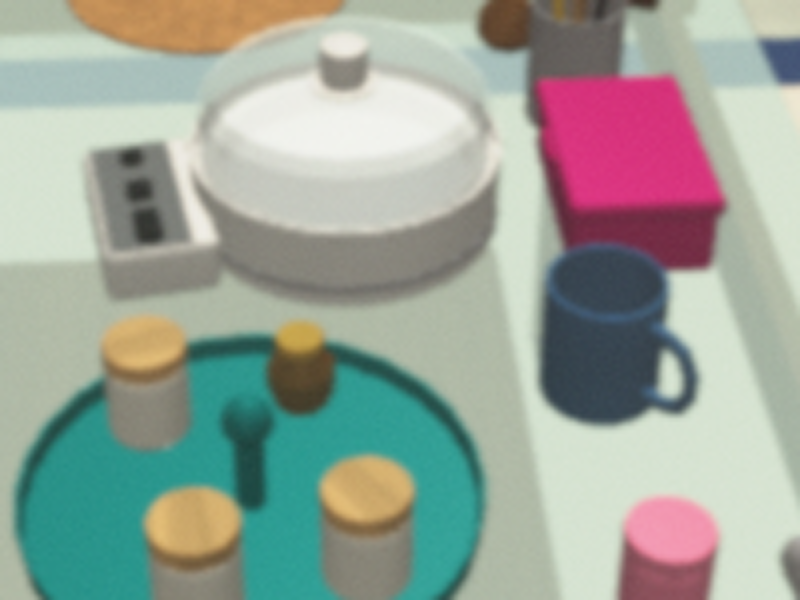

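Confirmed: three pale-wood-lidded white jars on the susan, plus the amber honey jar, which I leave alone. Console is on the robot side. Moving above the cover.

Call:
drive_tool([
  [8.5,[0,0,0],10],
  [8.5,[0,0,0],10],
  [8.5,[2.8,-4,0],0],
  [8.5,[2.8,-4,0],0],
  [8.5,[2.8,-4,0],0],
  [8.5,[2.8,-4,0],0],
  [8.5,[2.8,-4,0],0],
  [8.5,[2.8,-4,0],0],
], newtons=40)

```text
clock: 1.15
tool_pos: [0.383, -0.3452, 0.3039]
tcp_rot: [-3.142, -0.002, 0.0]
ft_force: [0.7, -0.9, -0.6]
grip_width: 0.998
gripper_force: 0.0
```

Call:
drive_tool([
  [8.5,[2.8,-4,-0.5],0],
  [8.5,[2.8,-4,-0.5],0],
  [8.5,[2.8,-4,-0.5],0],
  [8.5,[2.8,-4,-0.5],0],
  [8.5,[2.8,-4,-0.5],0],
  [8.5,[2.8,-4,-0.5],0],
  [8.5,[2.8,-4,0],0],
  [8.5,[0,0,0],0],
])

```text
clock: 2.15
tool_pos: [0.5792, -0.0638, 0.3337]
tcp_rot: [-3.141, -0.009, -0.001]
ft_force: [-0.4, -0.2, 0.5]
grip_width: 0.996
gripper_force: 0.0
```

```bash
cat >> h.py <<'E'
def pose():
    s=status.state(); R=cv2.Rodrigues(np.array(s['tcp_rot']))[0]
    print('t',round(s['clock'],1),'tcp',s['tool_pos'].round(4),'head',np.degrees(np.arctan2(R[1,0],R[0,0])).round(2),'tilt',R[:,2].round(3),'f',s['ft_force'].round(1),'w',round(s['grip_width'],3),s['gripper_force'].round(1) if hasattr(s['gripper_force'],'round') else s['gripper_force'])
    return s,R
E
python3 - <<'E'
from h import *
pose(); save(optics.camera('wrist'),'w1'); print(info('wrist')['world_from_camera'])
E
```

```text
t 2.1 tcp [ 0.5792 -0.0638  0.3337] head 0.31 tilt [ 0.  0. -1.] f [-0.4 -0.2  0.5] w 0.996 0.0
[[ 3.78407613e-03  9.60937032e-01  2.76741216e-01  6.47148754e-01]
 [-9.99992832e-01  3.60134817e-03  1.16852915e-03 -6.52319750e-02]
 [ 1.26241462e-04 -2.76743654e-01  9.60943772e-01  4.02719789e-01]
 [ 0.00000000e+00  0.00000000e+00  0.00000000e+00  1.00000000e+00]]
```

View pics/w1.png

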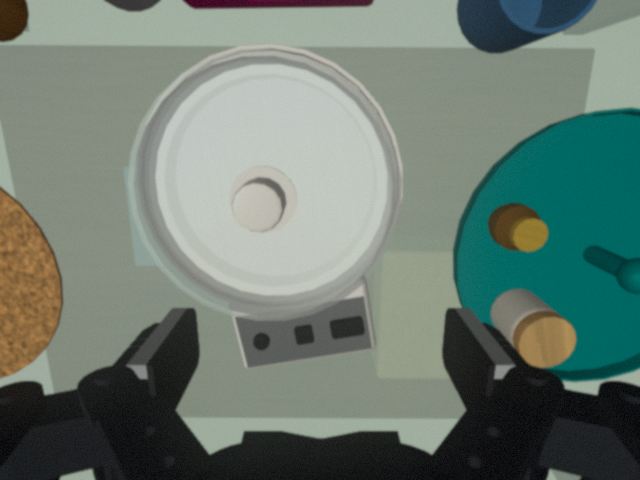

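The wrist view shows the knob top at (257,206), power (261,341), program (304,335), start (347,327), and the mat edge on the left. A jar lid is at (545,340) and the honey lid at (527,234).

```bash
python3 - <<'E'
from h import *
i=info('wrist')
for n,u,v,z in [('knob',257,206,.141),('power',261,341,.048),('prog',304,334.5,.048),('start',347.5,327,.048),('jarA',545,340,.084),('honey',527,234,.068)]: print(n,onz(i,u,v,z).round(4))
im=cv2.imread('pics/w1.png'); H=cv2.cvtColor(im,cv2.COLOR_BGR2HSV)
print([[onz(i,u,v,.063).round(3)] for u,v in ((268,46),(402,180),(132,180))])
E
```

```text
knob [ 0.5951 -0.0249  0.141 ]
power [ 0.4457 -0.0093  0.048 ]
prog [ 0.4527 -0.0504  0.048 ]
start [ 0.4608 -0.0916  0.048 ]
jarA [ 0.468  -0.2585  0.084 ]
honey [ 0.5577 -0.238   0.068 ]
[[array([ 0.702, -0.026,  0.063])], [array([ 0.602, -0.132,  0.063])], [array([0.601, 0.088, 0.063])]]
```

Call:
drive_tool([
  [8.5,[0.8,-2,2],0],
  [8.5,[0.8,-1.9,2],0],
  [8.5,[0,0,3],0],
  [8.5,[0,0,3],0],
  [8.5,[0,0,2.5],0],
  [8.5,[0,0,1.5],0],
  [8.5,[0,0,0.5],0],
  [8.5,[0,0,0],0],
])

```text
clock: 3.2
tool_pos: [0.594, -0.0272, 0.1889]
tcp_rot: [-3.142, -0.003, 0.0]
ft_force: [0.2, 0.1, 0.6]
grip_width: 0.998
gripper_force: 0.0
```

Call:
drive_tool([
  [2,[0,0,0],0],
  [2,[0,0,0],0],
  [2,[0,0,0],0],
  [2,[0,0,0],0],
  [2,[0,0,0],0],
  [2,[0,0,0],0],
  [2,[0,0,0],0],
  [2,[0,0,0],0],
], newtons=40)

```text
clock: 4.2
tool_pos: [0.5943, -0.0268, 0.1899]
tcp_rot: [-3.141, -0.002, -0.002]
ft_force: [-1.4, 3.1, 5.2]
grip_width: 0.38
gripper_force: 39.5
```

Call:
drive_tool([
  [2,[0,0,-0.5],0],
  [2,[0,0,-1.5],0],
  [2,[0,0,-2],0],
  [2,[0,0,-2],0],
  [2,[-0.4,-1.4,-1],0],
  [2,[-0.9,-3,0],0],
  [2,[-1.2,-4,0],0],
  [2,[-1.2,-4,0],0],
])

```text
clock: 5.2
tool_pos: [0.5556, 0.0981, 0.2591]
tcp_rot: [3.141, 0.002, -0.001]
ft_force: [0.2, 0.2, -1.9]
grip_width: 0.38
gripper_force: 40.5
```

Call:
drive_tool([
  [2,[-1.2,-4,0],0],
  [2,[-1.2,-4,0],0],
  [2,[-1.2,-4,0],0],
  [2,[-1.2,-4,0],0],
  [2,[-1.0,-3.5,0],0],
  [2,[-0.6,-2,0],0],
  [2,[-0.3,-1,0],0],
  [2,[0,0,0],0],
])

```text
clock: 6.2
tool_pos: [0.4891, 0.3215, 0.2589]
tcp_rot: [3.141, 0.004, -0.0]
ft_force: [0.5, 0.4, -1.7]
grip_width: 0.383
gripper_force: 40.5
```

```bash
python3 - <<'E'
from h import *
pose(); save(optics.camera('scene'),'s2'); save(optics.camera('wrist'),'w2')
E
```

```text
t 6.2 tcp [0.4891 0.3215 0.2589] head 0.13 tilt [-0. -0. -1.] f [ 0.5  0.4 -1.7] w 0.383 40.46232998371124
```

View pics/w2.png

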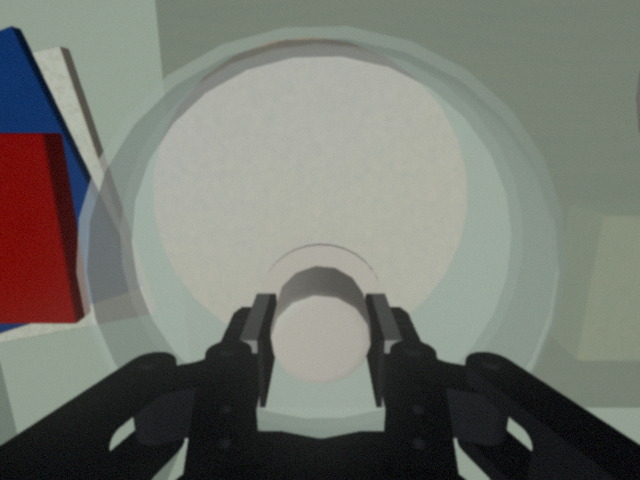

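The cover is held level, and the mat shows through it spanning columns 153–467 with its top edge near row 45. Checking the offset.

```bash
python3 - <<'E'
from h import *
i=info('wrist')
print([onz(i,u,v,.004).round(3) for u,v in((153,190),(467,190),(320,45))])
E
```

```text
[array([0.507, 0.451, 0.004]), array([0.507, 0.205, 0.004]), array([0.611, 0.32 , 0.004])]
```

Call:
drive_tool([
  [2,[0,-0.5,2],0],
  [2,[0,0,3],0],
  [2,[0,0,3],0],
  [2,[0,0,2],0],
  [2,[0,0,1],0],
  [2,[0,0,0.6],0],
  [2,[0,0,0.4],0],
  [2,[0,0,0],0],
])

```text
clock: 7.3
tool_pos: [0.4894, 0.3267, 0.1393]
tcp_rot: [-3.141, -0.003, -0.001]
ft_force: [1.2, 0.6, -1.6]
grip_width: 0.385
gripper_force: 40.5
```

Call:
drive_tool([
  [2,[0,0,0.1],0],
  [5,[0,0,0],0],
  [8,[0,0,0],0],
  [8,[0,0,0],0],
  [8,[0,0,-0.5],0],
  [8.5,[0,0,-2],0],
  [8.5,[0,0,-4],0],
  [8.5,[0,0,-4],0],
])

```text
clock: 8.3
tool_pos: [0.4893, 0.3266, 0.2453]
tcp_rot: [-3.141, -0.003, -0.001]
ft_force: [-0.3, 0.9, -0.1]
grip_width: 0.995
gripper_force: 0.0
```

```bash
python3 - <<'E'
from h import *
pose(); save(optics.camera('wrist'),'w3'); im=cv2.imread('pics/w3.png')
# knob circle
i=info('wrist'); print(i['world_from_camera'])
g=cv2.medianBlur(cv2.cvtColor(im,cv2.COLOR_BGR2GRAY),5)
print(cv2.HoughCircles(g,cv2.HOUGH_GRADIENT,1,40,param1=80,param2=20,minRadius=20,maxRadius=50))
E
```

```text
t 8.3 tcp [0.4893 0.3266 0.2453] head 0.1 tilt [ 0.001  0.    -1.   ] f [-0.3  0.9 -0.1] w 0.995 0.0
[[ 0.00116057  0.96320738  0.26875678  0.55973564]
 [-0.99998826  0.00238214 -0.00421921  0.32725661]
 [-0.00470419 -0.26874872  0.96319883  0.32070474]
 [ 0.          0.          0.          1.        ]]
[[[320.5 241.5  31.4]
  [474.5 354.5  33.6]]]
```

View pics/w3.png

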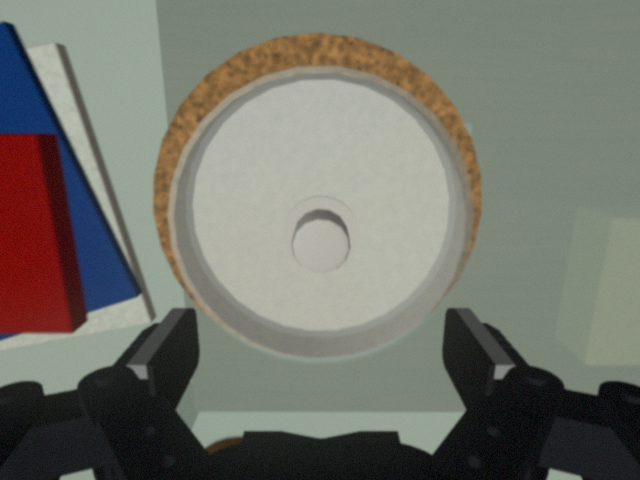

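Cover rests knob up on the mat, knob at (320,241). Next, the jars.

Call:
drive_tool([
  [8.5,[0,1,-2],0],
  [8.5,[0,3,-2],0],
  [8.5,[0.1,5,-2],0],
  [8.5,[0.1,5,-1.5],0],
  [8.5,[0.1,5,0],0],
  [8.5,[0.1,5,0],0],
  [8.5,[0.1,5,0],0],
  [8.5,[0.1,5,0],0],
])

```text
clock: 9.35
tool_pos: [0.4949, -0.0154, 0.3184]
tcp_rot: [3.141, 0.003, -0.001]
ft_force: [1.4, -0.4, 0.2]
grip_width: 0.997
gripper_force: 0.0
```

Call:
drive_tool([
  [8.5,[0.1,5,0],0],
  [8.5,[0.1,5,0],0],
  [8.5,[0.1,5,0],0],
  [8.5,[0.1,5,0],0],
  [8.5,[0.1,5,0],0],
  [8.5,[0,3,0],0],
  [8.5,[0,1,0],0],
  [8.5,[0,0,0],0],
])

```text
clock: 10.35
tool_pos: [0.5007, -0.3035, 0.3179]
tcp_rot: [-3.141, -0.001, 0.001]
ft_force: [0.0, -0.5, -0.1]
grip_width: 0.994
gripper_force: 0.0
```

```bash
cat >> h.py <<'E'
def jars(tag,z=.084):
    s,R=pose(); im=optics.camera('wrist'); i=info('wrist'); save(im,tag)
    H=cv2.cvtColor(im,cv2.COLOR_RGB2HSV); m=cv2.inRange(H,(8,60,120),(25,170,255))
    m=cv2.morphologyEx(m,cv2.MORPH_OPEN,np.ones((7,7)))
    for c in cv2.findContours(m,0,2)[0]:
        if cv2.contourArea(c)>400:
            (u,v),r=cv2.minEnclosingCircle(c); P=onz(i,u,v,z); d=R.T@(P-s['tool_pos'])
            rr=np.linalg.norm(onz(i,u+r,v,z)-P)
            print('px',round(u),round(v),'r_mm',round(rr*1000,1),'P',P.round(4),'tool dx,dy cm',(d[:2]*100).round(2))
E
python3 -c "
from h import *
jars('w4')"
```

```text
t 10.3 tcp [ 0.5007 -0.3035  0.3179] head 0.04 tilt [-0.001  0.001 -1.   ] f [ 0.  -0.5 -0.1] w 0.994 0.0
px 264 258 r_mm 24.7 P [ 0.4691 -0.2596  0.084 ] tool dx,dy cm [-3.15 -4.38]
px 596 306 r_mm 71.0 P [ 0.4288 -0.5227  0.084 ] tool dx,dy cm [-7.19 21.94]
px 455 217 r_mm 25.8 P [ 0.5012 -0.4035  0.084 ] tool dx,dy cm [ 0.06 10.02]
px 234 136 r_mm 13.5 P [ 0.5604 -0.2419  0.084 ] tool dx,dy cm [ 5.99 -6.14]
px 440 89 r_mm 26.9 P [ 0.5914 -0.385   0.084 ] tool dx,dy cm [9.08 8.17]
```

View pics/w4.png

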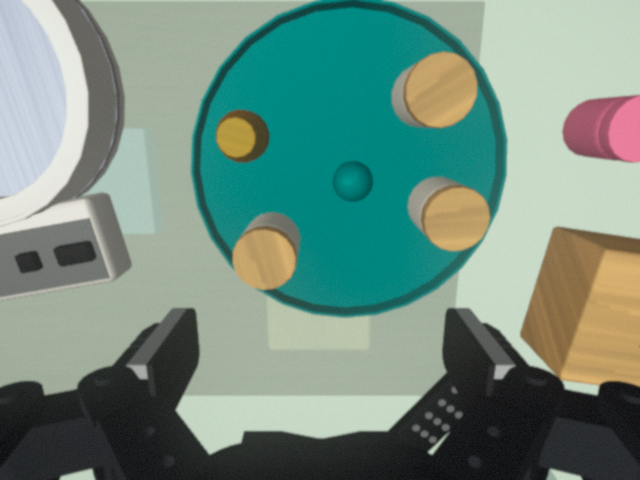

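Call:
drive_tool([
  [8.5,[-1.6,-2.2,2],0],
  [8.5,[-1.55,-2.2,3],0],
  [8.5,[0,0,3.5],0],
  [8.5,[0,0,3.5],0],
  [8.5,[0,0,3.5],0],
  [8.5,[0,0,2.8],0],
  [8.5,[0,0,1.5],0],
  [8.5,[0,0,0],0],
])

```text
clock: 11.4
tool_pos: [0.4694, -0.2586, 0.1194]
tcp_rot: [-3.141, -0.004, 0.003]
ft_force: [-0.5, 0.2, 0.5]
grip_width: 0.999
gripper_force: 0.0
```

Call:
drive_tool([
  [4,[0,0,0],0],
  [4,[0,0,0],0],
  [4,[0,0,0],0],
  [4,[0,0,0],0],
  [4,[0,0,0],0],
  [4,[0,0,-1],0],
  [4,[0,0,-2],0],
  [4,[0,0,-3],0],
], newtons=30)

```text
clock: 12.4
tool_pos: [0.4692, -0.2592, 0.1805]
tcp_rot: [-3.141, -0.002, 0.002]
ft_force: [0.3, -0.2, -1.7]
grip_width: 0.577
gripper_force: 31.6
```

Call:
drive_tool([
  [4,[0,0,-4],0],
  [4,[1.4,-2,-2],0],
  [4,[3,-4,0],0],
  [4,[3.5,-4.5,0],0],
  [4,[3.5,-4.5,0],0],
  [4,[3.5,-4.5,0],0],
  [4,[2.5,-3,0],0],
  [4,[1,-1,0],0],
])

```text
clock: 13.4
tool_pos: [0.6542, -0.0223, 0.2404]
tcp_rot: [-3.142, -0.006, -0.001]
ft_force: [-0.0, -0.0, -1.8]
grip_width: 0.579
gripper_force: 31.7
```

Call:
drive_tool([
  [4,[0,0,2],0],
  [4,[0,0,3],0],
  [4,[0,0,3],0],
  [4,[0,0,1.5],0],
  [4,[0,0,0.9],0],
  [4,[0,0,0.3],0],
  [4,[0,0,0],0],
  [4,[0,0,0],0],
])

```text
clock: 14.4
tool_pos: [0.6538, -0.0242, 0.1337]
tcp_rot: [3.142, 0.003, 0.003]
ft_force: [0.9, -0.8, -1.8]
grip_width: 0.583
gripper_force: 31.6
```

Call:
drive_tool([
  [4,[0,0,0.2],0],
  [4,[0,0,0],0],
  [7,[0,0,0],0],
  [7,[0,0,0],0],
  [7,[0,0,-2],0],
  [7,[0,0,-4],0],
  [7,[0,0,-5],0],
  [8.5,[0,2,-5],0],
])

```text
clock: 15.4
tool_pos: [0.6534, -0.0434, 0.2937]
tcp_rot: [-3.141, -0.005, -0.001]
ft_force: [0.9, -0.4, -1.3]
grip_width: 0.989
gripper_force: 0.0
```

Call:
drive_tool([
  [8.5,[-2,4.5,-2.5],0],
  [8.5,[-2.5,4.5,0],0],
  [8.5,[-2.5,4.5,0],0],
  [8.5,[-2.5,4.5,0],0],
  [8.5,[-2.5,4.5,0],0],
  [8.5,[-2,4,0],0],
  [8.5,[-1,1.5,0],0],
  [8.5,[0,0,0],0],
])

```text
clock: 16.4
tool_pos: [0.5035, -0.3249, 0.3166]
tcp_rot: [3.141, -0.0, 0.001]
ft_force: [0.9, 0.7, 0.2]
grip_width: 0.994
gripper_force: 0.0
```

```bash
python3 -c "
from h import *
jars('w5')"
```

```text
t 16.4 tcp [ 0.5035 -0.3249  0.3166] head -0.01 tilt [ 0.001 -0.    -1.   ] f [0.9 0.7 0.2] w 0.994 0.0
px 586 308 r_mm 73.9 P [ 0.4319 -0.5345  0.084 ] tool dx,dy cm [-7.17 20.96]
px 426 221 r_mm 25.2 P [ 0.5021 -0.4036  0.084 ] tool dx,dy cm [-0.16  7.86]
px 202 140 r_mm 12.8 P [ 0.561  -0.2409  0.084 ] tool dx,dy cm [ 5.74 -8.41]
px 408 94 r_mm 26.6 P [ 0.5915 -0.3849  0.084 ] tool dx,dy cm [8.79 6.  ]
```

Call:
drive_tool([
  [8,[0,3.5,1],0],
  [7.5,[-0.1,3.4,2],0],
  [7.5,[0,1,3.5],0],
  [7.5,[0,0,3.7],0],
  [7.5,[0,0,3.5],0],
  [7.5,[0,0,3.5],0],
  [7.5,[0,0,2.5],0],
  [7.5,[0,0,0],0],
])

```text
clock: 17.45
tool_pos: [0.5031, -0.4011, 0.117]
tcp_rot: [-3.139, -0.006, 0.005]
ft_force: [0.0, 1.1, 0.3]
grip_width: 0.882
gripper_force: 0.0
```

Call:
drive_tool([
  [4,[0,0,0],0],
  [4,[0,0,0],0],
  [4,[0,0,0],0],
  [4,[0,0,0],0],
  [4,[0,0,0],0],
  [4,[0,0,-1],0],
  [4,[0,0,-2],0],
  [4,[0,0,-3],0],
])

```text
clock: 18.45
tool_pos: [0.5024, -0.4031, 0.1798]
tcp_rot: [-3.141, -0.002, 0.002]
ft_force: [0.7, 0.1, -1.1]
grip_width: 0.577
gripper_force: 31.5
```

Call:
drive_tool([
  [4,[0,0,-4],0],
  [4,[0,0,-2],0],
  [4,[0.6,-2.5,0],0],
  [4,[1.1,-4.5,0],0],
  [4,[1.3,-5,0],0],
  [4,[1.3,-5,0],0],
  [4,[1.3,-5,0],0],
  [4,[1.3,-5,0],0],
])

```text
clock: 19.45
tool_pos: [0.5706, -0.1303, 0.2376]
tcp_rot: [-3.141, -0.003, 0.004]
ft_force: [1.1, -0.2, -1.5]
grip_width: 0.579
gripper_force: 31.6
```

Call:
drive_tool([
  [4,[1.2,-5,0],0],
  [4,[0.9,-4,0],0],
  [4,[0.4,-1.8,0],0],
  [4,[0,-0.1,1],0],
  [4,[0,0,3],0],
  [4,[0,0,3],0],
  [4,[0,0,2],0],
  [4,[0,0,0],0],
])

```text
clock: 20.45
tool_pos: [0.595, -0.025, 0.147]
tcp_rot: [-3.141, -0.001, 0.006]
ft_force: [-0.3, -0.6, -1.3]
grip_width: 0.577
gripper_force: 31.6
```

Call:
drive_tool([
  [4,[0,0,0.9],0],
  [4,[0,0,0.5],0],
  [4,[0,0,0.2],0],
  [4,[0,0,0],0],
  [4,[0,0,0.1],0],
  [4,[0,0,0],0],
  [7,[0,0,0],0],
  [7,[0,0,0],0],
])

```text
clock: 21.45
tool_pos: [0.5964, -0.0243, 0.132]
tcp_rot: [3.142, 0.003, 0.001]
ft_force: [0.2, -0.4, 0.5]
grip_width: 0.82
gripper_force: 0.0
```

Call:
drive_tool([
  [7,[0,0,-2],0],
  [7,[0,0,-4],0],
  [7,[0,0,-5],0],
  [8.5,[0,2,-5],0],
  [8.5,[-0.5,4.5,-2.6],0],
  [8.5,[-1,4.5,0],0],
  [8.5,[-1,5,0],0],
  [8.5,[-1,5,0],0],
])

```text
clock: 22.45
tool_pos: [0.5612, -0.2358, 0.3197]
tcp_rot: [3.141, 0.003, 0.003]
ft_force: [-0.4, 0.2, -0.1]
grip_width: 0.995
gripper_force: 0.0
```

Call:
drive_tool([
  [8.5,[-1,5,0],0],
  [8.5,[-1,4,0],0],
  [8.5,[0,1.5,0],0],
  [8.5,[0,0.5,0],0],
  [8.5,[0,0,0],0],
  [8.5,[0,0,0],0],
  [8.5,[0,0,0],0],
  [8.5,[0,0,0],0],
])

```text
clock: 23.45
tool_pos: [0.5421, -0.3438, 0.318]
tcp_rot: [-3.142, -0.004, 0.0]
ft_force: [0.0, 0.3, -0.6]
grip_width: 0.994
gripper_force: 0.0
```

```bash
python3 -c "
from h import *
jars('w6')"
```

```text
t 23.4 tcp [ 0.5421 -0.3438  0.318 ] head 0.14 tilt [-0.  0. -1.] f [ 0.   0.3 -0.6] w 0.994 0.0
px 572 316 r_mm 64.4 P [ 0.4622 -0.546   0.084 ] tool dx,dy cm [-8.04 20.2 ]
px 184 191 r_mm 14.3 P [ 0.5621 -0.2446  0.084 ] tool dx,dy cm [ 2.03 -9.92]
px 380 150 r_mm 25.1 P [ 0.5914 -0.3869  0.084 ] tool dx,dy cm [4.93 4.32]
```

Call:
drive_tool([
  [8,[2.5,2.1,2],0],
  [7.5,[2.4,2.1,3],0],
  [7.5,[0,0,3.5],0],
  [7.5,[0,0,3.5],0],
  [7.5,[0,0,3.5],0],
  [7.5,[0,0,2.8],0],
  [7.5,[0,0,1.5],0],
  [7.5,[0,0,0],0],
])

```text
clock: 24.5
tool_pos: [0.5906, -0.386, 0.119]
tcp_rot: [-3.141, -0.003, 0.002]
ft_force: [-0.2, 0.1, 0.8]
grip_width: 0.877
gripper_force: 0.0
```

Call:
drive_tool([
  [4,[0,0,0],0],
  [4,[0,0,0],0],
  [4,[0,0,0],0],
  [4,[0,0,0],0],
  [4,[0,0,0],0],
  [4,[0,0,-1],0],
  [4,[0,0,-3],0],
  [4,[0,0,-4],0],
])

```text
clock: 25.5
tool_pos: [0.5899, -0.3856, 0.1995]
tcp_rot: [-3.14, -0.003, 0.005]
ft_force: [-0.3, -0.4, -2.9]
grip_width: 0.576
gripper_force: 31.9
```

Call:
drive_tool([
  [4,[0,0,-4],0],
  [4,[0,0,0],0],
  [4,[-0.4,-3,0],0],
  [4,[-0.7,-5,0],0],
  [4,[-0.7,-5,0],0],
  [4,[-0.7,-5,0],0],
  [4,[-0.7,-5,0],0],
  [4,[-0.7,-5,0],0],
])

```text
clock: 26.5
tool_pos: [0.55, -0.1046, 0.2383]
tcp_rot: [-3.141, -0.002, 0.004]
ft_force: [0.8, 0.0, -2.3]
grip_width: 0.574
gripper_force: 32.2
```

```bash
python3 -c "
from h import *
jars('w7',.096)"
```

```text
t 26.5 tcp [ 0.55   -0.1046  0.2383] head 0.09 tilt [-0.003  0.001 -1.   ] f [ 0.8  0.  -2.3] w 0.574 32.15695023536682
px 320 358 r_mm 48.1 P [ 0.4856 -0.0998  0.096 ] tool dx,dy cm [-6.4  -0.48]
px 162 176 r_mm 25.9 P [ 0.5902 -0.0194  0.096 ] tool dx,dy cm [ 4.07 -8.5 ]
px 144 51 r_mm 27.5 P [ 0.6482 -0.0171  0.096 ] tool dx,dy cm [ 9.87 -8.72]
```

View pics/w7.png

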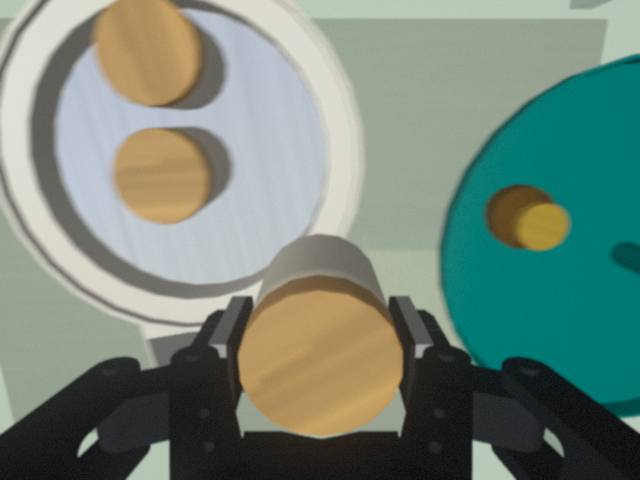

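The chamber shows two upright jars at (150,50) and (162,176), with free floor on the robot side. Placing the third there.

Call:
drive_tool([
  [4,[-0.7,-4,0],0],
  [4,[-0.6,-3,0],0],
  [4,[-0.1,-1,0],0],
  [4,[0,-0.1,0],0],
  [4,[0,0,2],0],
  [4,[0,0,3],0],
  [4,[0,0,3],0],
  [4,[0,0,1],0],
])

```text
clock: 27.55
tool_pos: [0.5365, -0.0263, 0.1481]
tcp_rot: [-3.142, -0.001, 0.005]
ft_force: [-0.4, -0.0, -2.1]
grip_width: 0.574
gripper_force: 32.5
```

Call:
drive_tool([
  [4,[0,0,0],0],
  [4,[0,0,0.9],0],
  [4,[0,0,0.5],0],
  [4,[0,0,0.2],0],
  [4,[0,0,0.1],0],
  [4,[0,0,0],0],
  [7,[0,0,0],0],
  [7,[0,0,0],0],
])

```text
clock: 28.55
tool_pos: [0.5377, -0.0254, 0.1331]
tcp_rot: [3.142, 0.003, 0.001]
ft_force: [-0.1, -0.1, 0.6]
grip_width: 0.817
gripper_force: 0.0
```

Call:
drive_tool([
  [7,[0,0,-2],0],
  [7,[0,0,-4],0],
  [7,[0,0,-5],0],
  [8.5,[0.5,0,-5],0],
  [8.5,[1,0,-2],0],
  [8.5,[0.5,0,0],0],
  [8.5,[0,0,0],0],
  [8.5,[0,0,0],0],
])

```text
clock: 29.55
tool_pos: [0.5564, -0.0253, 0.3112]
tcp_rot: [-3.141, -0.003, 0.005]
ft_force: [0.1, -1.0, 0.2]
grip_width: 0.996
gripper_force: 0.0
```

```bash
python3 - <<'E'
from h import *
jars('w8',.096)
i=info('wrist'); im=cv2.imread('pics/w8.png'); g=cv2.medianBlur(cv2.cvtColor(im,cv2.COLOR_BGR2GRAY),5)
E
```

```text
t 29.6 tcp [ 0.5564 -0.0253  0.3112] head 0.1 tilt [-0.003  0.    -1.   ] f [ 0.1 -1.   0.2] w 0.996 0.0
px 320 248 r_mm 24.9 P [ 0.5383 -0.0257  0.096 ] tool dx,dy cm [-1.74  0.04]
px 4 266 r_mm 78.5 P [0.524  0.2043 0.096 ] tool dx,dy cm [ -3.13 -22.96]
px 319 172 r_mm 25.0 P [ 0.5924 -0.0248  0.096 ] tool dx,dy cm [ 3.67 -0.04]
px 319 78 r_mm 26.1 P [ 0.6517 -0.0245  0.096 ] tool dx,dy cm [ 9.6  -0.06]
```

View pics/w8.png

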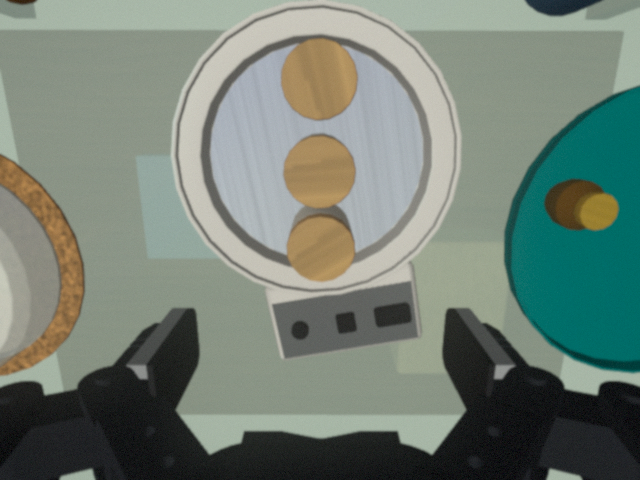

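Three jars stand in a row at (319,78), (319,172) and (320,248). Buttons are at power (300,329), program (346,322) and start (393,314). The lip spans columns 173–460 and rows 2–290.

```bash
python3 - <<'E'
from h import *
i=info('wrist')
a=onz(i,317,2,.063);b=onz(i,317,290,.063);c=onz(i,173,145,.063);d=onz(i,460,145,.063); print(((a+b)/2)[:2].round(4),((c+d)/2)[:2].round(4),(a-b)[0],(c-d)[1])
for n,u,v in(('power',300,329),('prog',346,322),('start',393,314)): print(n,onz(i,u,v,.048).round(4))
E
```

```text
[ 0.5975 -0.0231] [ 0.6082 -0.0227] 0.21175472291532582 0.21408134218065467
power [ 0.4479 -0.0077  0.048 ]
prog [ 0.4548 -0.0484  0.048 ]
start [ 0.4626 -0.0896  0.048 ]
```

Call:
drive_tool([
  [8.5,[0,-1,0],0],
  [8.5,[-0.5,-3,0],0],
  [8.5,[-0.9,-5,0],0],
  [8.5,[-1.1,-5,0],0],
  [8.5,[-1.1,-5,0],0],
  [8.5,[-1.1,-5,0],0],
  [8.5,[-1,-5,0],0],
  [8.5,[-1,-4,0],0],
])

```text
clock: 30.6
tool_pos: [0.4887, 0.3069, 0.3126]
tcp_rot: [-3.142, -0.004, 0.0]
ft_force: [0.5, -0.2, 0.9]
grip_width: 0.994
gripper_force: 0.0
```

Call:
drive_tool([
  [8.5,[0,-2.2,0],0],
  [8.5,[0,0,0],0],
  [8.5,[0,0,3],0],
  [8.5,[0,0,3],0],
  [8.5,[0,0,1],0],
  [8.5,[0,0,0],0],
  [8.5,[0,0,0],0],
  [8.5,[0,0,0],0],
])

```text
clock: 31.6
tool_pos: [0.4902, 0.3268, 0.2441]
tcp_rot: [-3.141, -0.003, -0.003]
ft_force: [-0.9, 0.2, 0.8]
grip_width: 0.991
gripper_force: 0.0
```

```bash
python3 - <<'E'
from h import *
s,R=pose(); im=optics.camera('wrist'); i=info('wrist'); save(im,'w9'); g=cv2.medianBlur(cv2.cvtColor(im,cv2.COLOR_RGB2GRAY),5)
for u,v,r in cv2.HoughCircles(g,cv2.HOUGH_GRADIENT,1,40,param1=80,param2=18,minRadius=25,maxRadius=42)[0]:
    P=onz(i,u,v,.089); print(u,v,r,P.round(4))
E
```

```text
t 31.6 tcp [0.4902 0.3268 0.2441] head 0.09 tilt [ 0.002  0.001 -1.   ] f [-0.9  0.2  0.8] w 0.991 0.0
320.5 247.5 26.6 [0.4912 0.3264 0.089 ]
```

Call:
drive_tool([
  [8.5,[0,0,3],0],
  [8.5,[0,0,3],0],
  [8.5,[0,0,2.5],0],
  [8.5,[0,0,1.5],0],
  [8.5,[0,0,0.5],0],
  [8.5,[0,0,0],0],
  [2,[0,0,0],0],
  [2,[0,0,0],0],
], newtons=40)

```text
clock: 32.65
tool_pos: [0.4901, 0.3268, 0.1387]
tcp_rot: [-3.141, -0.003, -0.002]
ft_force: [0.1, -0.1, 0.5]
grip_width: 0.599
gripper_force: 0.0
```

Call:
drive_tool([
  [2,[0,0,0],0],
  [2,[0,0,0],0],
  [2,[0,0,0],0],
  [2,[0,0,-1],0],
  [2,[0,0,-3],0],
  [2,[0,0,-4],0],
  [2,[0,0,-4],0],
  [2,[0,0,-2],0],
])

```text
clock: 33.65
tool_pos: [0.4902, 0.3269, 0.2807]
tcp_rot: [-3.14, -0.003, -0.004]
ft_force: [0.7, -0.7, -2.2]
grip_width: 0.382
gripper_force: 40.1
```

Call:
drive_tool([
  [2,[0.5,1.8,0],0],
  [2,[1.1,3.7,0],0],
  [2,[1.3,4.3,0],0],
  [2,[1.4,4.5,0],0],
  [2,[1.4,4.5,0],0],
  [2,[1.4,4.5,0],0],
  [2,[1.4,4.5,0],0],
  [2,[1,3.7,0],0],
])

```text
clock: 34.65
tool_pos: [0.5846, 0.0089, 0.2766]
tcp_rot: [3.141, 0.001, -0.004]
ft_force: [0.1, 0.7, -1.6]
grip_width: 0.38
gripper_force: 40.2
```

Call:
drive_tool([
  [2,[0.7,2.5,0],0],
  [2,[0.3,1.2,0],0],
  [2,[0,0,0],0],
  [2,[0,0,2],0],
  [2,[0,0,2.5],0],
  [2,[0,0,2],0],
  [2,[0,0,0],0],
  [2,[0,0,0],0],
])

```text
clock: 35.65
tool_pos: [0.5955, -0.0246, 0.2135]
tcp_rot: [-3.142, -0.004, -0.001]
ft_force: [0.3, -0.4, -2.0]
grip_width: 0.386
gripper_force: 40.2
```

```bash
python3 - <<'E'
from h import *
pose(); save(optics.camera('wrist'),'w10')
E
```

```text
t 35.6 tcp [ 0.5955 -0.0246  0.2135] head 0.15 tilt [ 0.001  0.    -1.   ] f [ 0.3 -0.4 -2. ] w 0.386 40.212852358818054
```

View pics/w10.png

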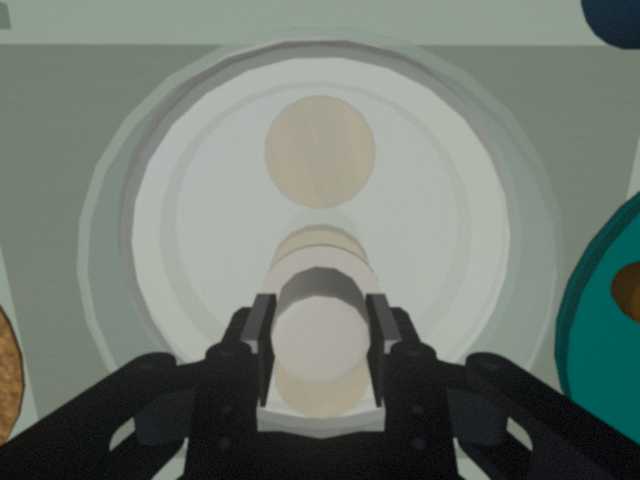

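Cover is level above the maker; the maker rim spans columns 120–508, about 6 px left of the cover. I'll nudge left slightly and lower.

Call:
drive_tool([
  [2,[0.1,-0.15,0],0],
  [2,[0,0,0.6],0],
  [2,[0,0,0.6],0],
  [2,[0,0,0.4],0],
  [2,[0,0,0.3],0],
  [2,[0,0,0.2],0],
  [2,[0,0,0.1],0],
  [2,[0,0,0],0],
])

```text
clock: 36.7
tool_pos: [0.5963, -0.0238, 0.1909]
tcp_rot: [-3.142, -0.003, -0.0]
ft_force: [-0.5, -0.5, -2.9]
grip_width: 0.384
gripper_force: 40.2
```

Call:
drive_tool([
  [2,[0,0,0.1],0],
  [2,[0,0,0.05],0],
  [2,[0,0,0],0],
  [2,[0,0,0],0],
  [2,[0,0,0],0],
  [2,[0,0,0],0],
  [2,[0,0,0],0],
  [2,[0,0,0],0],
])

```text
clock: 37.7
tool_pos: [0.5965, -0.0238, 0.1906]
tcp_rot: [3.142, 0.003, 0.001]
ft_force: [-3.2, -0.1, 7.1]
grip_width: 0.383
gripper_force: 41.2
```

Contact at seat height (7 N up). Release and look.

Call:
drive_tool([
  [4,[0,0,0],0],
  [7,[0,0,0],0],
  [8,[0,0,0],0],
  [8.5,[0,0,-0.5],0],
  [8.5,[0,0,-2],0],
  [8.5,[0,0,-4],0],
  [8.5,[-1,0,-4],0],
  [8.5,[-1,0,-3],0],
])

```text
clock: 38.7
tool_pos: [0.5764, -0.0238, 0.3265]
tcp_rot: [3.141, 0.003, 0.003]
ft_force: [0.9, 0.1, -0.2]
grip_width: 0.997
gripper_force: 0.0
```

Call:
drive_tool([
  [6,[-2,0,0],0],
  [4,[-2,0,0],0],
  [2,[-2,0,0],0],
  [0,[-1,0,0],0],
  [0,[0,0,0],0],
  [0,[0,0,0],0],
  [0,[0,0,0],0],
  [0,[0,0,0],0],
])

```text
clock: 39.7
tool_pos: [0.5066, -0.0239, 0.3243]
tcp_rot: [-3.142, -0.003, 0.0]
ft_force: [0.5, 0.2, -0.4]
grip_width: 0.001
gripper_force: 0.0
```

```bash
python3 - <<'E'
from h import *
pose(); im=optics.camera('wrist'); save(im,'w11'); i=info('wrist'); print(i['world_from_camera'][:3,3])
im2=optics.camera('side'); save(cv2.resize(im2[190:290,230:390],(800,500),interpolation=cv2.INTER_CUBIC),'side2')
E
```

```text
t 39.7 tcp [ 0.5066 -0.0239  0.3243] head 0.1 tilt [-0.  0. -1.] f [ 0.5  0.2 -0.4] w 0.001 0.0
[ 0.57546686 -0.02427136  0.393598  ]
```

View pics/w11.png

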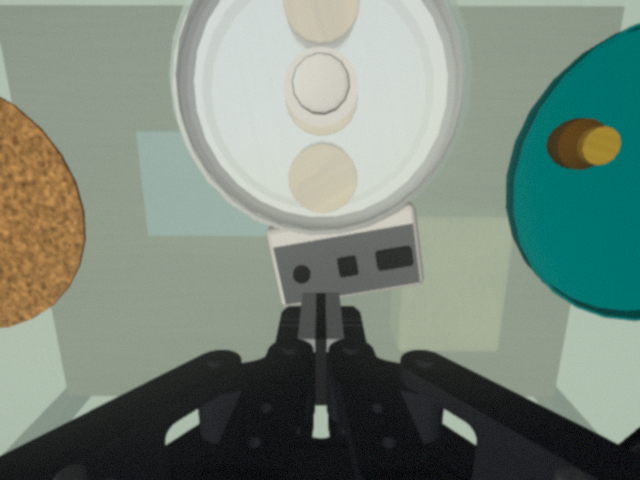

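View pics/side2.png

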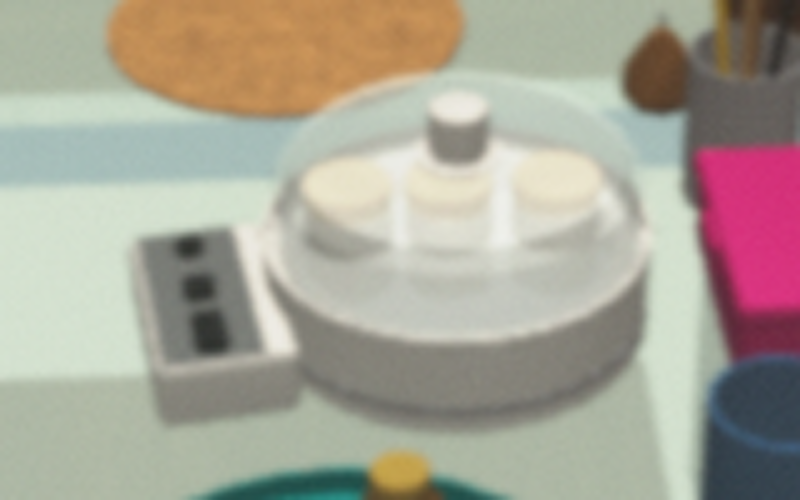

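Cover seated level inside the lip with the jars under it. Buttons are at power (302,274), program (348,266) and start (394,258).

```bash
python3 - <<'E'
from h import *
i=info('wrist'); s=status.state()
for n,u,v in(('power',302,274),('prog',348,266),('start',394,258)):
    P=onz(i,u,v,.048); print(n,P.round(4),((P-s['tool_pos'])[:2]*100).round(2))
print(onz(i,320.5,83,.141).round(4))
E
```

```text
power [ 0.4459 -0.0081  0.048 ] [-6.06  1.58]
prog [ 0.4534 -0.0487  0.048 ] [-5.3  -2.48]
start [ 0.4609 -0.0889  0.048 ] [-4.56 -6.5 ]
[ 0.5967 -0.0243  0.141 ]
```

Call:
drive_tool([
  [0,[-3,-0.8,1],0],
  [0,[-3.05,-0.75,3],0],
  [0,[0,0,4],0],
  [0,[0,0,4],0],
  [0,[0,0,4],0],
  [0,[0,0,2.5],0],
  [0,[0,0,1],0],
  [0,[0,0,0],0],
])

```text
clock: 40.8
tool_pos: [0.4458, -0.0085, 0.1292]
tcp_rot: [-3.142, -0.003, 0.001]
ft_force: [-0.5, -0.1, -0.4]
grip_width: -0.007
gripper_force: 0.0
```

Call:
drive_tool([
  [0,[0,0,0.5],0],
  [0,[0,0,0.4],0],
  [0,[0,0,0.2],0],
  [0,[0,0,0.1],0],
  [0,[0,0,0.1],0],
  [0,[0,0,0],0],
  [0,[0,0,0],0],
  [0,[0,0,0],0],
])

```text
clock: 41.8
tool_pos: [0.4463, -0.0085, 0.1166]
tcp_rot: [3.142, 0.003, 0.002]
ft_force: [1.7, -0.2, 4.8]
grip_width: 0.001
gripper_force: 2.0
```

Call:
drive_tool([
  [0,[0,0,0.1],0],
  [0,[0,0,0],0],
  [0,[0,0,0],0],
  [0,[0,0,0],0],
  [0,[0,0,-0.5],0],
  [0,[0,0,-1],0],
  [0,[0,0,-0.7],0],
  [0,[0,0,0],0],
])

```text
clock: 42.8
tool_pos: [0.4457, -0.0085, 0.138]
tcp_rot: [3.142, 0.003, 0.001]
ft_force: [-0.4, -0.3, -0.7]
grip_width: 0.001
gripper_force: 0.0
```

Call:
drive_tool([
  [0,[0.4,2,0],0],
  [0,[0.35,2.05,0],0],
  [0,[0,0,0],0],
  [0,[0,0,0.8],0],
  [0,[0,0,0.8],0],
  [0,[0,0,0.5],0],
  [0,[0,0,0],0],
  [0,[0,0,0],0],
])

```text
clock: 43.8
tool_pos: [0.453, -0.0486, 0.1162]
tcp_rot: [-3.141, -0.003, 0.002]
ft_force: [-1.2, 3.4, 3.7]
grip_width: 0.0
gripper_force: 2.2
```

Call:
drive_tool([
  [0,[0,0,0.1],0],
  [0,[0,0,0.05],0],
  [0,[0,0,0],0],
  [0,[0,0,0],0],
  [0,[0,0,0],0],
  [0,[0,0,0],0],
  [0,[0,0,0],0],
  [0,[0,0,0],0],
])

```text
clock: 44.8
tool_pos: [0.453, -0.0486, 0.1155]
tcp_rot: [-3.141, -0.003, 0.001]
ft_force: [-3.6, 4.8, 14.7]
grip_width: 0.0
gripper_force: 7.6
```

Call:
drive_tool([
  [0,[0,0,-1],0],
  [0,[0,0,-1.2],0],
  [0,[0,0,0],0],
  [0,[0,0,0],0],
  [0,[0,0,1],0],
  [0,[0,0,0.8],0],
  [0,[0,0,0.3],0],
  [0,[0,0,0.1],0],
])

```text
clock: 45.8
tool_pos: [0.4532, -0.049, 0.1153]
tcp_rot: [-3.142, -0.003, 0.001]
ft_force: [-5.6, 0.0, 26.0]
grip_width: 0.003
gripper_force: 12.9
```

Call:
drive_tool([
  [0,[0,0,0],0],
  [0,[0,0,0],0],
  [0,[0,0,0],0],
  [0,[0,0,0],0],
  [0,[0,0,0],0],
  [0,[0,0,0],0],
  [0,[0,0,0],0],
  [0,[0,0,0],0],
])

```text
clock: 46.8
tool_pos: [0.4532, -0.049, 0.1154]
tcp_rot: [-3.142, -0.003, 0.001]
ft_force: [-3.5, -0.2, 16.5]
grip_width: -0.002
gripper_force: 8.3
```

Call:
drive_tool([
  [0,[0,0,-1],0],
  [0,[0,0,-1.2],0],
  [0,[0.4,2.1,0],0],
  [0,[0.4,2,0],0],
  [0,[0,0,0],0],
  [0,[0,0,1],0],
  [0,[0,0,0.7],0],
  [0,[0,0,0.3],0],
])

```text
clock: 47.8
tool_pos: [0.461, -0.0894, 0.1163]
tcp_rot: [-3.141, -0.004, 0.002]
ft_force: [-1.3, 0.5, 4.2]
grip_width: -0.0
gripper_force: 2.2
```

Call:
drive_tool([
  [0,[0,0,0.1],0],
  [0,[0,0,0],0],
  [0,[0,0,0.05],0],
  [0,[0,0,0],0],
  [0,[0,0,0],0],
  [0,[0,0,0],0],
  [0,[0,0,0],0],
  [0,[0,0,0],0],
])

```text
clock: 48.8
tool_pos: [0.461, -0.0896, 0.1156]
tcp_rot: [-3.141, -0.003, 0.002]
ft_force: [-2.7, 4.1, 8.3]
grip_width: -0.002
gripper_force: 3.7
```

Call:
drive_tool([
  [0,[0,0,-1],0],
  [0,[0,0,-3],0],
  [0,[-0.5,0,-5],0],
  [0,[-1,0,-5],0],
  [0,[-1,0,-5],0],
  [0,[0,0,-1],0],
  [0,[0,0,0],0],
  [0,[0,0,0],0],
])

```text
clock: 49.8
tool_pos: [0.4359, -0.0899, 0.3141]
tcp_rot: [-3.141, -0.003, 0.003]
ft_force: [1.1, 0.8, -0.5]
grip_width: 0.0
gripper_force: 0.0
```

```bash
python3 - <<'E'
from h import *
pose(); a=optics.camera('scene')[190:330,200:400]; b=optics.camera('side')[190:370,220:420]
save(np.hstack([cv2.resize(a,(400,280)),cv2.resize(b,(311,280))]),'fin')
E
```

```text
t 49.8 tcp [ 0.4359 -0.0899  0.3141] head 0.1 tilt [-0.002  0.    -1.   ] f [ 1.1  0.8 -0.5] w 0.0 0.0
```

View pics/fin.png

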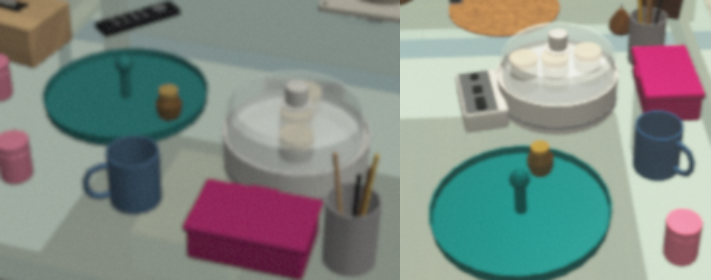

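The cover is seated with the jars inside, the honey jar is still on the susan, and everything else is undisturbed. Handing in.

```bash
python3 -c "
from workcell import ctrl; print(ctrl.sign_off())"
```

```text
the job is handed in; nothing more can be done
None
```

The job is handed in (no verdict was returned): all three jars stand in the chamber, the cover is back on its ledge, and power, program twice and start were pressed in order, with the honey jar and the other objects left alone.

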